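Nip up the pigment jars and shelve them

TASK

Some of the three screw-capped pigment jars on the blue tray have loose caps, and you cannot see which: twist each cap clockwise to try it and screw it down until it is firm (a tight one gives just a little), and only then stand that jar upright on the plywood riser, wholly on the board, in the room left beside the white tub. Do not tip the jars or disturb the other things on the tray, the riser and the table.

Things in the scene. Friction and masses are not known exactly. Their poses are not given: they have to be found in the camera images.
- jar_a: white round jar of pigment paste, loose, 0.4 to 0.6 kg. Body 58 mm in diameter up to 64 mm, a shoulder up to 71 mm, then a fluted grey screw cap 44 mm in diameter from 77 to 107 mm above the foot. Origin: centre of the foot, z up. Even a loose cap cannot come off: the jar can be lifted by it. The three jars look the same
- jar_b: white round jar of pigment paste, loose, 0.4 to 0.6 kg. Body 58 mm in diameter up to 64 mm, a shoulder up to 71 mm, then a fluted grey screw cap 44 mm in diameter from 77 to 107 mm above the foot. Origin: centre of the foot, z up. Even a loose cap cannot come off: the jar can be lifted by it. The three jars look the same
- jar_c: white round jar of pigment paste, loose, 0.4 to 0.6 kg. Body 58 mm in diameter up to 64 mm, a shoulder up to 71 mm, then a fluted grey screw cap 44 mm in diameter from 77 to 107 mm above the foot. Origin: centre of the foot, z up. Even a loose cap cannot come off: the jar can be lifted by it. The three jars look the same
- gasket_a (a joint): gasket squeeze under the cap of jar_a, rad of cap turn: starts at 0 in every jar, 0.3 at most, firm above 0.2, stays where left. A loose cap first turns freely by an unknown amount, up to 0.9 rad clockwise (seen from above; 0.01 N m), a tight one by 0; then the gasket gives at 0.04 to 0.06 N m; at 0.3 the cap stops hard and more turning spins the jar on its foot (about 0.1 N m)
- gasket_b (a joint): gasket squeeze under the cap of jar_b, rad of cap turn: starts at 0 in every jar, 0.3 at most, firm above 0.2, stays where left. A loose cap first turns freely by an unknown amount, up to 0.9 rad clockwise (seen from above; 0.01 N m), a tight one by 0; then the gasket gives at 0.04 to 0.06 N m; at 0.3 the cap stops hard and more turning spins the jar on its foot (about 0.1 N m)
- gasket_c (a joint): gasket squeeze under the cap of jar_c, rad of cap turn: starts at 0 in every jar, 0.3 at most, firm above 0.2, stays where left. A loose cap first turns freely by an unknown amount, up to 0.9 rad clockwise (seen from above; 0.01 N m), a tight one by 0; then the gasket gives at 0.04 to 0.06 N m; at 0.3 the cap stops hard and more turning spins the jar on its foot (about 0.1 N m)
- riser: fixed low plywood shelf, a board 340 mm (its x) by 120 mm (its y), its top 60 mm above the table, no rims. Origin: centre of its footprint at table height. It stands left or right of the tray
- tub: loose squat white tub with a snap lid, 60 mm in diameter, 54 mm high, standing somewhere along the riser; stays there. Origin: centre of its foot
- tray: fixed blue tray 310 mm (its x) by 370 mm (its y), grippy floor 4 mm above the table, rim 14 mm high. Origin: centre of its footprint. The jars, mould, cup and bottle stand on its floor
- mould: loose teal ring mould, outside diameter 70 mm, 32 mm high. Origin: centre of its foot
- cup: loose clear plastic mixing cup, empty, about 60 mm in diameter, 100 mm high. Origin: centre of its foot
- bottle: loose small white bottle with a narrow neck and black cap, 42 mm in diameter, 115 mm high; not one of the jars. Origin: centre of its foot
- spatula: loose spatula 200 mm long lying on the table beyond the tray. Origin: on it, about its middle
- scale: fixed grey bench scale with a round steel pan, 220 by 120 mm, 42 mm high, on the side of the tray that the riser is not. Origin: centre of its footprint
Things that resemble listed ones, but are neither listed nor needed, are in the scene too. Leave any orange, turquoise or yellow look-alike of the jar_a alone.

How it is judged (in metres and radians):
On the way:
1. all three caps have been screwed down firm (each gasket squeezed by more than 0.2 rad) (value of joint each of gasket_a, gasket_b, gasket_c above 0.2 rad), for 0.1 s.
At the end, for the whole second after the job is handed in: all three caps firm (gasket above 0.2 rad) and all three jars standing at rest on the riser's board: foot at the board's height within about 5 mm, tilted less than 0.1 rad, slower than 20 mm/s, the jar's axis within 145 mm of the riser's origin along its length and within 34 mm across (all of step 1 and x of jar_a in the frame of riser between -0.145 and 0.145 m and y of jar_a in the frame of riser between -0.034 and 0.034 m and z of jar_a in the frame of riser between 0.055 and 0.066 m and angle between each of jar_a, jar_b, jar_c's own z axis and vertical below 0.1 rad and linear speed of each of jar_a, jar_b, jar_c below 0.02 m/s and x of jar_b in the frame of riser between -0.145 and 0.145 m and y of jar_b in the frame of riser between -0.034 and 0.034 m and z of jar_b in the frame of riser between 0.055 and 0.066 m and x of jar_c in the frame of riser between -0.145 and 0.145 m and y of jar_c in the frame of riser between -0.034 and 0.034 m and z of jar_c in the frame of riser between 0.055 and 0.066 m); the robot touches nothing.
It fails at once if a jar was stood on the riser before its cap was firm ((x of jar_a in the frame of riser between -0.17 and 0.17 m and y of jar_a in the frame of riser between -0.06 and 0.06 m and z of jar_a in the frame of riser between 0.05 and 0.064 m and value of joint gasket_a below 0.2 rad) or (x of jar_b in the frame of riser between -0.17 and 0.17 m and y of jar_b in the frame of riser between -0.06 and 0.06 m and z of jar_b in the frame of riser between 0.05 and 0.064 m and value of joint gasket_b below 0.2 rad) or (x of jar_c in the frame of riser between -0.17 and 0.17 m and y of jar_c in the frame of riser between -0.06 and 0.06 m and z of jar_c in the frame of riser between 0.05 and 0.064 m and value of joint gasket_c below 0.2 rad)).
It fails at once if a jar was tipped over (more than 0.6 rad) (angle between any of jar_a, jar_b, jar_c's own z axis and vertical above 0.6 rad).
It fails at once if the mould, cup, bottle, tub or spatula was pushed more than 30 mm (distance of any of mould, cup, bottle, tub, spatula from where it was at the start of the episode above 0.03 m).
It fails at once if the cup, bottle or tub was knocked over (tilted more than 0.5 rad) (angle between any of cup, bottle, tub's own z axis and vertical above 0.5 rad).
It also fails if it takes over 72 s, if anything falls off the work surface, if the arm or the gripper's body presses on something with over 40 N, if the wrist force passes 120 N, or if a joint passes its speed limit or range.

ROBOT

A 6-joint arm with a two-finger parallel gripper is mounted at the origin on the work surface. World frame = base frame: x ahead of the robot, y to its left, z up, the work surface at z = 0. Lengths are in m, angles in degrees, forces in N, time in s.
With the tool pointing down it reaches from about 0.325 to 0.775 m from the base axis. Payload 5.5 kg.
Tool frame: the origin (TCP) lies at the very end of the fingers, on their centre line; the grasp point (between the pads) lies 19 mm behind it; x points along the fingers, y is the direction in which the jaws open and shut, and the axes are right-handed (so a half turn about x gives the same grasp; the last joint's range is limited). The gripper opens to 88 mm and grips with 3 to 60 N. Pads are 20 mm wide; open, the fingers measure 115 mm over their backs; the gripper's body (75 mm by 178 mm) begins 61 mm behind the grasp point.
Start: joints at [68.772, 5.22, 70.514, -0, 104.267, -3.249], TCP at [0.185, 0.571, 0.184] pointing down, gripper open.
Joint ranges: [-164.24, 164.24], [-49.07, 125.15], [9.68, 141.18], [-86.29, 266.29], [3.28, 154.24], [-151.56, 151.56]. Speed limits (degrees/s): [147.25, 147.25, 172.46, 180, 180, 180].

INTERFACE

Orientations are given as [roll, pitch, yaw] about the fixed x, y, z axes, in that order (R = Rz(yaw) Ry(pitch) Rx(roll)).
In Python, from workcell import r, planner, cams, ticket gives the robot as it stands. Calls block until the motion is done:
- r.goto(position, orientation): joint-space move of the TCP to a pose.
- r.servo_line(position, rotation=None, v=0.15): straight line of the TCP; rotation=None keeps the orientation; v is the mean speed in m/s.
- r.movej(angles): joint-space move.
- r.gripper_to(opening, strength=None): opening from 0.0 (shut) to 1.0 (fully open); strength is the grip in N (None keeps the last); returns when the fingers have stopped.
- r.dwell(seconds).
- planner.inverse_kinematics(position, orientation): joint angles nearest the present ones, or None.
- r.state(): the state.
- cams.camera(name): name is "scene" or "top" or "wrist"; returns a dict with "image" (384x512x3 uint8, red, green, blue), "z_map" (384x512 float32, m along the optical axis (not along the pixel's ray), 0 where there is no reading), "fx", "fy", "cx", "cy" (pixels), "rvec" (rotation vector, rad) and "tvec" (3), from world to camera coordinates, as OpenCV has them; the wrist camera has in their place "tool_from_camera" (4x4, takes a point from camera to tool coordinates, whose origin is the TCP and whose axes are the tool frame's). Camera axes: x right, y down, z forward; pixel columns grow to the right and rows downward; lengths in m; the calibration is good to about 2 mm. A picture is of the moment at which its call begins: read the wrist's pose just before it.
A pose or a line that the arm cannot do raises r.IKError and nothing moves.
- ticket.sign_off(): hands the job in, once; it reports no verdict.
The state is a dict: "time": time; "joint_positions": joint angles; "dq": joint speeds; "joint_efforts": joint torques, N m; "eef_pos": TCP position; "ee_rot": TCP orientation; "wrist_force": force on the tool from outside, world axes, zero at the start; "moment": the same for the moment, N m; "opening": opening from 0.0 (shut) to 1.0 (fully open).
Only numpy, scipy, OpenCV 4.12 (cv2) and the standard library are available. Lean on these libraries where they do the work, as an engineer would, in place of code of your own. Each camera call takes 0.05 s, during which the arm holds its last target.

## Working session

There is one attempt and no reset: what is moved stays moved. The work goes in short steps, each a Python script; the robot and the scene stay as the last script left them, time stands still between calls to the robot, and variables do not carry over. Pictures are saved under pics/ and viewed, and the job is handed in when it is done.

```bash
ls; mkdir -p pics; python3 - <<'E'
from workcell import r, planner, cams, ticket
import cv2, numpy as np, pickle
D={}
for n in ("scene","top"):
    c=cams.camera(n); D[n]=c
    cv2.imwrite(f"pics/{n}0.png",cv2.cvtColor(cv2.resize(c["image"],None,fx=1.5,fy=1.5),cv2.COLOR_RGB2BGR))
    print(n,c["fx"],c["fy"],c["cx"],c["cy"],c["rvec"],c["tvec"],c["z_map"].min(),c["z_map"].max())
pickle.dump(D,open("d0.pkl","wb"))
s=r.state();print(s)
E
```

```text
pics
scene 485.7390440063378 485.7390440063378 260.49259431085903 193.75839737408324 [ 2.48570711  0.79250713 -0.23022311] [-0.50399933 -0.22723528  1.46389317] 0.0 2.9318879
top 471.6680593761506 471.6680593761506 257.1772096069099 191.2705810577825 [ 2.16350875 -2.18500043  0.07742554] [0.07229907 0.58181319 1.45957654] 0.0 2.3837368
{'time': 0.1, 'joint_positions': array([ 6.87698852e+01,  5.25852200e+00,  7.05733066e+01, -1.10954384e-03,
        1.04264105e+02, -3.25022900e+00]), 'dq': array([-0.04154992, -0.06426483, -0.17775482,  0.06677734,  0.01100338,
       -0.01026982]), 'joint_efforts': array([ 2.25007912e-03, -4.47860634e+01, -4.07568634e+01,  7.00593833e-02,
        2.84083304e-02, -1.37890956e-04]), 'eef_pos': array([0.18512266, 0.57040451, 0.18323932]), 'ee_rot': array([ -92.60774396,   89.90406045, -110.58790222]), 'wrist_force': array([-0.46610127,  0.38280709,  0.6517349 ]), 'moment': array([ 0.05611416,  0.02838187, -0.02873167]), 'opening': 0.9998534236352591}
```

View pics/scene0.png

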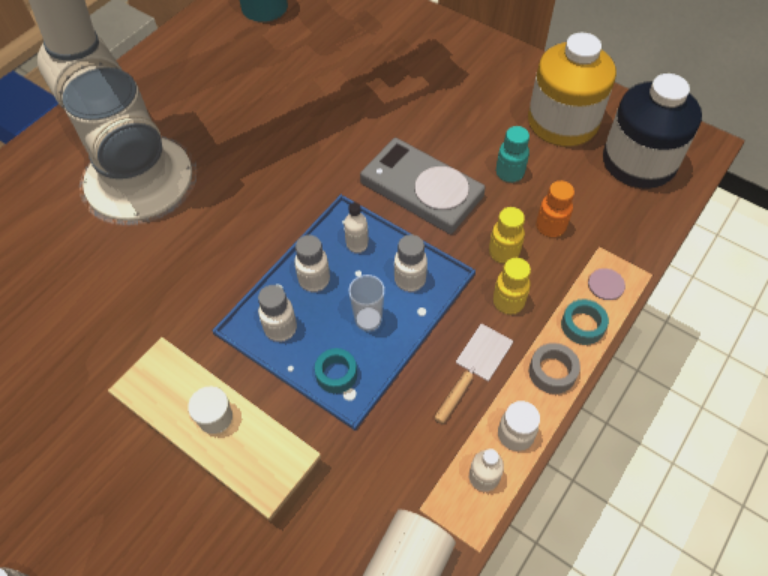

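View pics/top0.png

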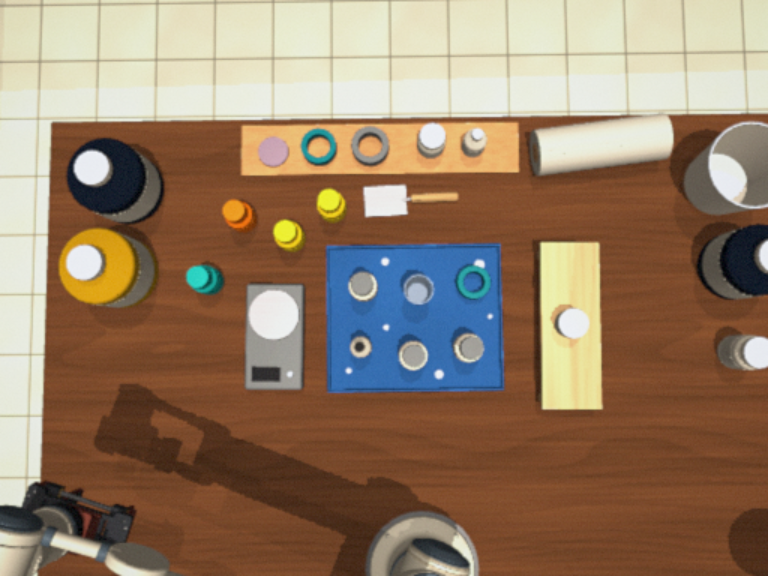

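The top view (at 1.5×) shows grey jar caps at (362,285), (413,355) and (469,347). It also shows the bottle at (360,346), the cup at (418,290), the mould at (473,281) and the riser spanning x 540–602, y 241–408, with the tub at (572,323). Next I'll measure these.

```bash
cat > h.py <<'E'
import cv2, numpy as np, pickle
def cast(c,u,v,z):
    R,_=cv2.Rodrigues(np.asarray(c["rvec"],float)); t=np.asarray(c["tvec"],float).ravel()
    d=R.T@np.array([(u-c["cx"])/c["fx"],(v-c["cy"])/c["fy"],1]); o=-R.T@t
    return o+d*(z-o[2])/d[2]
def cloud(c):
    R,_=cv2.Rodrigues(np.asarray(c["rvec"],float)); t=np.asarray(c["tvec"],float).ravel()
    Z=c["z_map"]; v,u=np.mgrid[:Z.shape[0],:Z.shape[1]]
    P=np.stack([(u-c["cx"])/c["fx"]*Z,(v-c["cy"])/c["fy"]*Z,Z],-1)
    return (P-t)@R
E
python3 - <<'E'
from h import *
D=pickle.load(open("d0.pkl","rb"))
seeds={"top":{"j1":(362,285),"j2":(413,355),"j3":(469,347),"tub":(572,323)},
"scene":{"j1":(410,246),"j2":(309,248),"j3":(272,297),"tub":(210,403)}}
for n,c in D.items():
    P=cloud(c); Z=c["z_map"]
    for k,(u,v) in seeds[n].items():
        u=u/1.5;v=v/1.5; zt=.111 if k[0]=='j' else .114
        g=cast(c,u,v,zt)
        m=(np.linalg.norm(P[...,:2]-g[:2],axis=-1)<.04)&(abs(P[...,2]-zt)<.008)&(Z>0)
        q=P[m]; vv,uu=np.nonzero(m)
        if len(q)<5: print(n,k,"few",len(q),g); continue
        (cx,cy),rad=cv2.minEnclosingCircle(q[:,:2].astype(np.float32))
        print(n,k,len(q),"mean",q.mean(0).round(4),"circ",round(cx,4),round(cy,4),round(rad,4),"ray",cast(c,uu.mean(),vv.mean(),zt).round(4))
    # riser
    m=(abs(P[...,2]-.06)<.006)&(P[...,1]<-.15)&(P[...,1]>-.6)&(P[...,0]>.2)&(P[...,0]<.8)
    hsv=cv2.cvtColor(c["image"],cv2.COLOR_RGB2HSV)
    m&=(hsv[...,0]>12)&(hsv[...,0]<32)&(hsv[...,2]>140)
    m=cv2.morphologyEx(m.astype(np.uint8),cv2.MORPH_OPEN,np.ones((3,3)))
    cs,_=cv2.findContours(m,0,1); b=max(cs,key=cv2.contourArea)[:,0]
    W=np.array([cast(c,a,bb,.06)[:2] for a,bb in b],np.float32)
    print(n,"riser",cv2.minAreaRect(W))
E
```

```text
scene j1 225 mean [0.5818 0.111  0.1113] circ 0.5809 0.1133 0.0234 ray [0.5817 0.1111 0.111 ]
scene j2 223 mean [0.4398 0.0094 0.1116] circ 0.4395 0.01 0.025 ray [0.4395 0.0097 0.111 ]
scene j3 247 mean [ 0.4542 -0.1034  0.1118] circ 0.4537 -0.1025 0.023 ray [ 0.4538 -0.1031  0.111 ]
scene tub 556 mean [ 0.5007 -0.3026  0.1147] circ 0.4991 -0.3017 0.031 ray [ 0.5004 -0.3025  0.114 ]
scene riser ((0.49754801392555237, -0.30962228775024414), (0.12064479291439056, 0.34129786491394043), 89.09420776367188)
top j1 176 mean [0.5823 0.1134 0.1101] circ 0.5825 0.114 0.0222 ray [0.5823 0.1134 0.111 ]
top j2 177 mean [0.4397 0.0122 0.1103] circ 0.4395 0.0123 0.0222 ray [0.4397 0.0122 0.111 ]
top j3 177 mean [ 0.4544 -0.1008  0.1103] circ 0.4544 -0.1011 0.0224 ray [ 0.4544 -0.1007  0.111 ]
top tub 331 mean [ 0.5004 -0.3006  0.1134] circ 0.5007 -0.3012 0.0302 ray [ 0.5004 -0.3005  0.114 ]
top riser ((0.4985395073890686, -0.3079356849193573), (0.12095063924789429, 0.33541426062583923), 89.17477416992188)
```

The two views agree to about 2 mm, and the heights, radii and riser size match the spec. The tub sits mid-riser, so two jars go on the near side and one on the far side. Next is the joint-6 sense and the IK for all the poses.

```bash
python3 - <<'E'
from workcell import r, planner
import numpy as np
for n,p in dict(j1=(.582,.112),j2=(.4396,.011),j3=(.454,-.102),A=(.362,-.307),B=(.429,-.308),C=(.604,-.311)).items():
  for z in (.079,.24):
    print(n,z,[None if (q:=planner.inverse_kinematics([*p,z],[0,90,y])) is None else q.round(0).tolist() for y in (0,40,-40)])
print(r.state()["time"])
E
```

```text
j1 0.079 [[8.0, 4.0, 82.0, -0.0, 94.0, -82.0], [8.0, 4.0, 82.0, 0.0, 94.0, -122.0], [8.0, 4.0, 82.0, -0.0, 94.0, -42.0]]
j1 0.24 [[8.0, 5.0, 65.0, -0.0, 110.0, -82.0], [8.0, 5.0, 65.0, 0.0, 110.0, -122.0], [8.0, 5.0, 65.0, -0.0, 110.0, -42.0]]
j2 0.079 [[-3.0, -20.0, 104.0, 0.0, 96.0, -93.0], [-3.0, -20.0, 104.0, 0.0, 96.0, -133.0], [-3.0, -20.0, 104.0, -0.0, 96.0, -53.0]]
j2 0.24 [[-3.0, -18.0, 86.0, -0.0, 112.0, -93.0], [-3.0, -18.0, 86.0, 0.0, 112.0, -133.0], [-3.0, -18.0, 86.0, -0.0, 112.0, -53.0]]
j3 0.079 [[-17.0, -16.0, 101.0, 0.0, 95.0, -107.0], [-17.0, -16.0, 101.0, 0.0, 95.0, -147.0], [-17.0, -16.0, 101.0, -0.0, 95.0, -67.0]]
j3 0.24 [[-17.0, -14.0, 83.0, 0.0, 111.0, -107.0], [-17.0, -14.0, 83.0, 0.0, 111.0, -147.0], [-17.0, -14.0, 83.0, -0.0, 111.0, -67.0]]
A 0.079 [[-44.0, -14.0, 100.0, 0.0, 95.0, -134.0], None, [-44.0, -14.0, 100.0, -0.0, 95.0, -94.0]]
A 0.24 [[-44.0, -13.0, 82.0, 0.0, 111.0, -134.0], None, [-44.0, -13.0, 82.0, -0.0, 111.0, -94.0]]
B 0.079 [[-39.0, -6.0, 92.0, 0.0, 94.0, -129.0], None, [-39.0, -6.0, 92.0, -0.0, 94.0, -89.0]]
B 0.24 [[-39.0, -5.0, 75.0, 0.0, 110.0, -129.0], None, [-39.0, -5.0, 75.0, -0.0, 110.0, -89.0]]
C 0.079 [[-30.0, 18.0, 67.0, 0.0, 95.0, -120.0], None, [-30.0, 18.0, 67.0, -0.0, 95.0, -80.0]]
C 0.24 [[-30.0, 19.0, 49.0, 0.0, 112.0, -120.0], None, [-30.0, 19.0, 49.0, -0.0, 112.0, -80.0]]
0.1
```

```bash
cat > job.py <<'E'
from workcell import r, planner, cams
import numpy as np, cv2
J=dict(j1=(.582,.112),j2=(.4396,.011),j3=(.454,-.102))
def T(): return round(r.state()["time"],2)
def twist(n, zoff=.080, hover=.20, twist_deg=85):
    x,y=J[n]; q1=np.degrees(np.arctan2(y,x))  # approx
    yaw=q1-90+38
    r.goto([x,y,hover],[0,90,yaw]); 
    print("hover",T(),r.state()["joint_positions"].round(1),r.state()["eef_pos"].round(4))
    r.gripper_to(.75)
    r.servo_line([x,y,zoff],v=.12)
    r.gripper_to(0.3,30)
    s=r.state(); m0=s["moment"]; f0=s["wrist_force"]; print("grip",T(),"open mm",s["opening"]*88,"F",f0.round(2),"M",m0.round(3))
    q=s["joint_positions"].copy()
    out=[]
    n_=int(np.ceil(twist_deg/8.5))
    for i in range(n_):
        q[5]+=twist_deg/n_; r.movej(q); s=r.state()
        out.append(((i+1)*twist_deg/n_,round(s["moment"][2]-m0[2],3)))
    print("twist",T(),out,"F",s["wrist_force"].round(1),"open",s["opening"]*88)
def place(n,px,py,rel=.138):
    x,y,z=r.state()["eef_pos"]; 
    r.servo_line([x,y,.235],v=.15)
    s=r.state(); print("lifted",T(),"F",s["wrist_force"].round(2),"open",s["opening"]*88)
    r.goto([px,py,.235],[0,90,179])
    print("over",T(),r.state()["eef_pos"].round(4),r.state()["joint_positions"].round(1))
def shot(n,name):
    c=cams.camera(n); cv2.imwrite(f"pics/{name}.png",cv2.cvtColor(cv2.resize(c["image"],None,fx=1.5,fy=1.5),cv2.COLOR_RGB2BGR)); return c
E
python3 - <<'E'
from job import *
twist("j3"); shot("scene","t3")
E
```

```text
hover 2.67 [-16.8 -15.3  88.2   0.  107.1 -42.2] [ 0.4542 -0.1014  0.2   ]
grip 5.14 open mm 26.53949256388442 F [-0.24  0.77 -0.44] M [-0.054  0.028  0.037]
twist 7.81 [(8.5, np.float64(0.008)), (17.0, np.float64(-0.072)), (25.5, np.float64(0.021)), (34.0, np.float64(0.008)), (42.5, np.float64(-0.013)), (51.0, np.float64(-0.017)), (59.5, np.float64(-0.06)), (68.0, np.float64(-0.047)), (76.5, np.float64(0.015)), (85.0, np.float64(0.015))] F [ 0.5 -0.5 -0.4] open 26.57606995361823
```

View pics/t3.png

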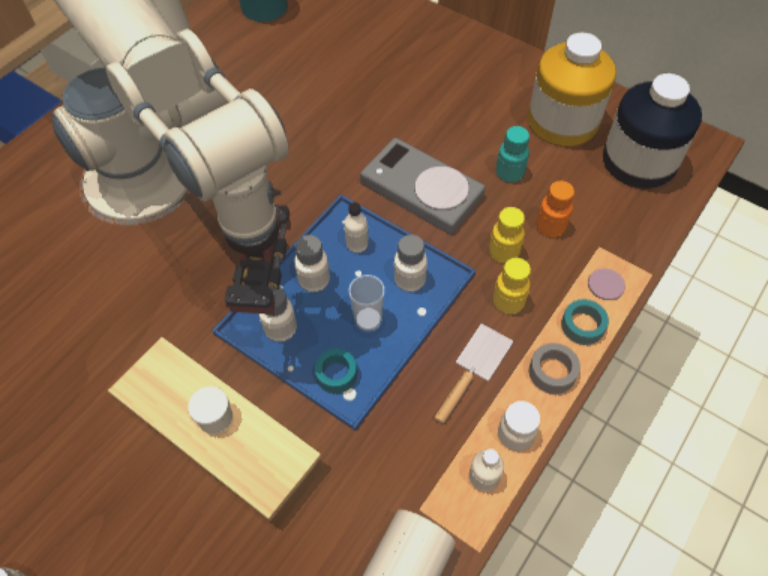

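```bash
python3 - <<'E'
from job import *
print({k:(v.round(4) if hasattr(v,'round') else v) for k,v in r.state().items()})
shot("wrist","w3")
E
```

```text
{'time': 7.8583, 'joint_positions': array([-1.685310e+01, -1.568620e+01,  1.007177e+02,  1.000000e-03,
        9.496660e+01,  4.239610e+01]), 'dq': array([ 0.0315,  0.0127,  0.0661,  0.0298, -0.0366,  1.3887]), 'joint_efforts': array([-2.40000e-03, -2.89067e+01, -4.06835e+01,  6.27000e-02,
       -3.88000e-02,  6.47000e-02]), 'eef_pos': array([ 0.454, -0.102,  0.08 ]), 'ee_rot': array([159.3746,  89.9979,  10.1255]), 'wrist_force': array([ 0.8039,  0.0182, -0.4074]), 'moment': array([-0.0634,  0.0827,  0.0204]), 'opening': 0.3001458493104181}
```

View pics/w3.png

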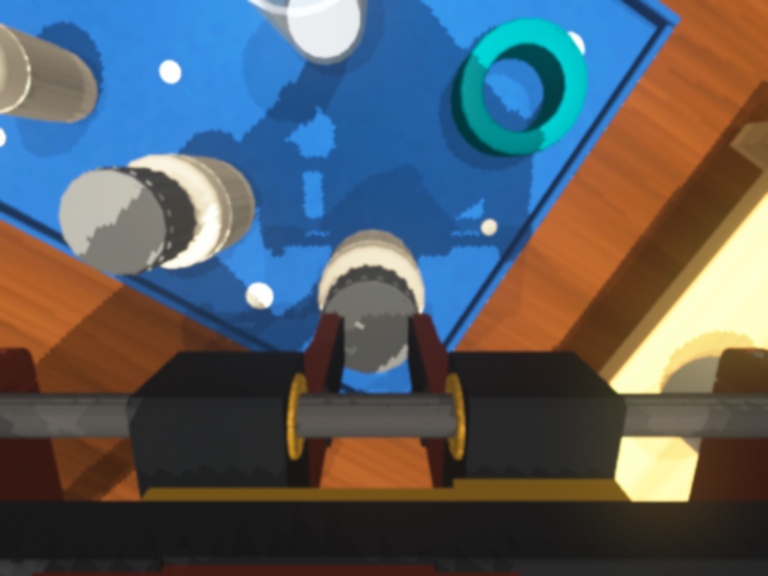

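The wrist view shows the cap between the fingertips at about (370,330), but the opening stopped exactly at the commanded 0.30, so the grip may have had no squeeze. I'll close further to see where contact is.

```bash
python3 - <<'E'
from job import *
r.gripper_to(0.0,30)
s=r.state(); print(s["time"],s["opening"],s["wrist_force"].round(2),s["moment"].round(3))
shot("wrist","w3b")
E
```

```text
8.4833 0.007107660681117565 [ 0.01 -0.59  0.12] [ 0.003  0.089 -0.019]
```

View pics/w3b.png

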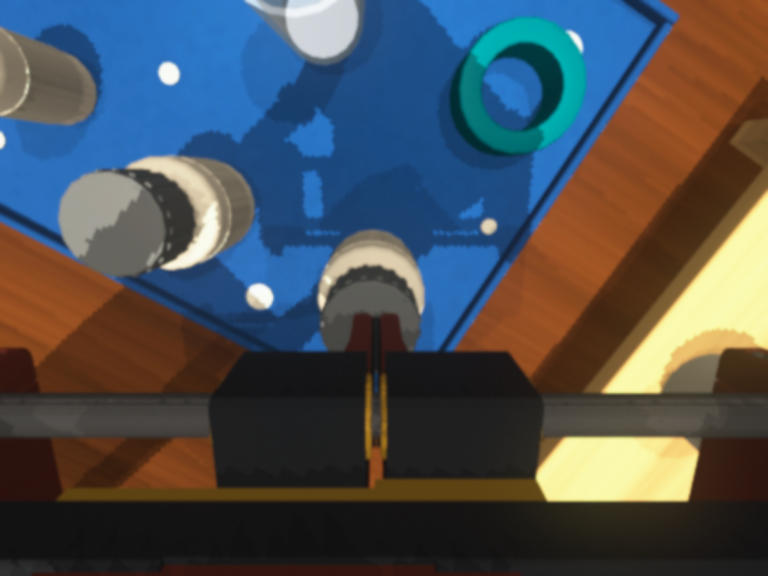

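```bash
python3 - <<'E'
from job import *
from h import *
from scipy.spatial.transform import Rotation as Ro
s=r.state(); c=cams.camera("wrist"); A=np.array(c["tool_from_camera"]); print(A.round(3), c["fx"],c["cx"],c["cy"])
Z=c["z_map"]; v,u=np.mgrid[:384,:512]
P=np.stack([(u-c["cx"])/c["fx"]*Z,(v-c["cy"])/c["fy"]*Z,Z],-1)@A[:3,:3].T+A[:3,3]
R=Ro.from_euler('xyz',s["ee_rot"],degrees=True).as_matrix()
W=P@R.T+s["eef_pos"]
for n,(a,b) in dict(capj3=(248,220),capj2=(75,145),tray=(150,55),mouldrim=(320,55),finger=(245,225)).items(): 
    print(n,"tool",P[b,a].round(3),"world",W[b,a].round(4))
m=(abs(W[...,2]-.111)<.006)&(Z>0)&(np.arange(512)[None]<130); print("j2",W[m].mean(0),m.sum())
D=pickle.load(open("d0.pkl","rb"))
for n,c in D.items(): print(n,cast(c,(422 if n=="top" else 138)/1.5,(565 if n=="top" else 185)/1.5,0))
for n in ("scene","top"):
    c=cams.camera(n); P=cloud(c); m=(np.hypot(P[...,0]-.454,P[...,1]+.102)<.05)&(P[...,2]>.07)&(P[...,2]<.26)
    cv2.imwrite(f"pics/crop_{n}.png",cv2.cvtColor(c["image"],cv2.COLOR_RGB2BGR)); 
    Q=P[m]; h,e=np.histogram(Q[:,2],bins=10); print(n,h,e.round(3))
E
python3 - <<'E'
import cv2
a=cv2.imread('pics/crop_scene.png')[120:260,100:260]
cv2.imwrite('pics/cs.png',cv2.resize(a,None,fx=4,fy=4,interpolation=cv2.INTER_CUBIC))
E
```

```text
[[ 0.001 -0.251  0.968 -0.2  ]
 [ 1.     0.001 -0.     0.   ]
 [-0.001  0.968  0.251 -0.068]
 [ 0.     0.     0.     1.   ]] 277.71571329000767 250.2932152250497 185.11223377837402
capj3 tool [-0.052 -0.001 -0.01 ] world [ 0.4621 -0.0961  0.1325]
capj2 tool [-0.2    0.    -0.068] world [ 0.5133 -0.0677  0.2796]
tray tool [ 0.077 -0.092 -0.12 ] world [0.5112 0.0381 0.0026]
mouldrim tool [ 0.045  0.057 -0.114] world [ 0.5811 -0.0932  0.0355]
finger tool [-0.063 -0.003 -0.011] world [ 0.4624 -0.0942  0.1427]
j2 [0.44128537 0.01298745 0.11005647] 4234
scene [ 0.01096246 -0.01590024  0.        ]
top [ 0.0078626  -0.00255805  0.        ]
scene [111  44  83  13   2   6  17 170 268 196] [0.07  0.089 0.108 0.127 0.146 0.165 0.184 0.203 0.222 0.241 0.259]
top [2 0 1 0 0 0 0 0 3 2] [0.211 0.214 0.217 0.221 0.224 0.227 0.231 0.234 0.237 0.24  0.244]
```

View pics/cs.png

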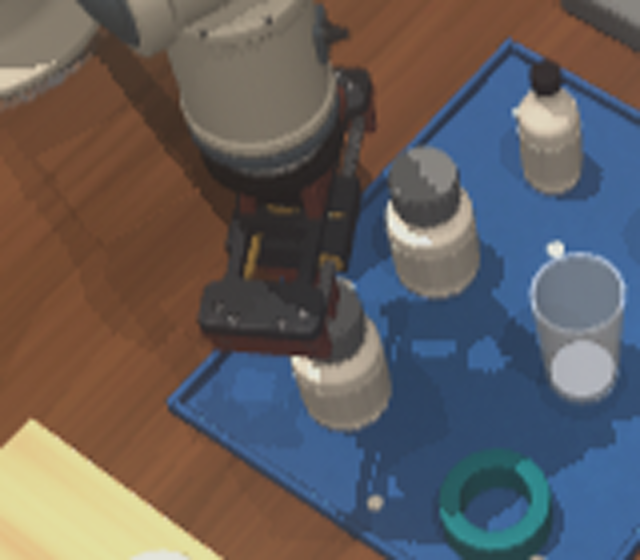

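```bash
python3 - <<'E'
from job import *
from h import *
from scipy.spatial.transform import Rotation as Ro
s=r.state(); c=cams.camera("wrist"); A=np.array(c["tool_from_camera"])
Z=c["z_map"]; v,u=np.mgrid[:384,:512]
P=np.stack([(u-c["cx"])/c["fx"]*Z,(v-c["cy"])/c["fy"]*Z,Z],-1)@A[:3,:3].T+A[:3,3]
R=Ro.from_euler('xyz',s["ee_rot"],degrees=True).as_matrix()
W=P@R.T+s["eef_pos"]
for row in (185,195,205,213,220,228):
  for col in (217,230,240,248,256,262,272): print((col,row),P[row,col].round(3),W[row,col].round(3),end=' | ')
  print()
E
```

```text
(217, 185) [ 0.011 -0.026 -0.014] [ 0.453 -0.073  0.069] | (230, 185) [-0.011 -0.014 -0.02 ] [ 0.464 -0.08   0.091] | (240, 185) [-0.023 -0.006 -0.023] [ 0.47  -0.085  0.103] | (248, 185) [-0.026 -0.001 -0.024] [ 0.474 -0.089  0.106] | (256, 185) [-0.021  0.004 -0.022] [ 0.475 -0.094  0.101] | (262, 185) [-0.019  0.008 -0.022] [ 0.477 -0.098  0.098] | (272, 185) [ 0.008  0.017 -0.015] [ 0.475 -0.109  0.072] | 
(217, 195) [ 0.01  -0.026 -0.006] [ 0.446 -0.077  0.07 ] | (230, 195) [-0.029 -0.013 -0.018] [ 0.463 -0.082  0.109] | (240, 195) [-0.03  -0.006 -0.018] [ 0.466 -0.087  0.11 ] | (248, 195) [-0.03  -0.001 -0.018] [ 0.469 -0.092  0.11 ] | (256, 195) [-0.03   0.004 -0.018] [ 0.472 -0.096  0.11 ] | (262, 195) [-0.031  0.008 -0.018] [ 0.474 -0.099  0.111] | (272, 195) [-0.027  0.014 -0.017] [ 0.476 -0.106  0.107] | 
(217, 205) [-0.03  -0.021 -0.011] [ 0.453 -0.078  0.11 ] | (230, 205) [-0.031 -0.013 -0.011] [ 0.457 -0.085  0.111] | (240, 205) [-0.03  -0.006 -0.011] [ 0.461 -0.091  0.11 ] | (248, 205) [-0.031 -0.001 -0.012] [ 0.463 -0.095  0.111] | (256, 205) [-0.031  0.004 -0.011] [ 
[... 682 characters left out ...]
0) [-0.056 -0.005 -0.011] [ 0.461 -0.092  0.136] | (248, 220) [-0.053 -0.001 -0.01 ] [ 0.462 -0.096  0.133] | (256, 220) [-0.057  0.003 -0.012] [ 0.466 -0.099  0.137] | (262, 220) [-0.055  0.007 -0.011] [ 0.467 -0.102  0.135] | (272, 220) [-0.029  0.014 -0.001] [ 0.462 -0.114  0.109] | 
(217, 228) [-0.03  -0.022  0.004] [ 0.439 -0.086  0.11 ] | (230, 228) [-0.031 -0.013  0.004] [ 0.444 -0.093  0.111] | (240, 228) [-0.068 -0.005 -0.012] [ 0.462 -0.092  0.148] | (248, 228) [-0.065 -0.001 -0.01 ] [ 0.462 -0.096  0.145] | (256, 228) [-0.067  0.003 -0.011] [ 0.466 -0.099  0.147] | (262, 228) [-0.067  0.006 -0.011] [ 0.467 -0.102  0.147] | (272, 228) [-0.031  0.014  0.004] [ 0.458 -0.117  0.111] |
```

The depth shows the cap centred on the tool axis with its top at z=0.111. The fingers have shut completely and are only seen above the cap. I need to know where the fingertips really end, so I'll lift clear and look.

```bash
python3 - <<'E'
from job import *
from h import *
from scipy.spatial.transform import Rotation as Ro
x,y,z=r.state()["eef_pos"]
r.servo_line([.454,-.102,.20],v=.2)
r.gripper_to(.3)
print(r.state()["eef_pos"],T())
c=shot("wrist","w4"); A=np.array(c["tool_from_camera"])
Z=c["z_map"]; v,u=np.mgrid[:384,:512]
P=np.stack([(u-c["cx"])/c["fx"]*Z,(v-c["cy"])/c["fy"]*Z,Z],-1)@A[:3,:3].T+A[:3,3]
m=(abs(P[...,2])<.03)&(abs(P[...,1])<.06)&(P[...,0]>-.09)&(P[...,0]<.02)&(Z>0)
print(m.sum(), P[m].max(0),P[m].min(0), np.percentile(P[m][:,0],[90,98,99.5]))
c=cams.camera("scene"); a=c["image"][90:260,80:260]
cv2.imwrite("pics/cs4.png",cv2.cvtColor(cv2.resize(a,None,fx=3.3,fy=3.3),cv2.COLOR_RGB2BGR))
Q=cloud(c); m=(np.hypot(Q[...,0]-.454,Q[...,1]+.102)<.06)&(Q[...,2]>.13)&(Q[...,2]<.35)
print(np.histogram(Q[m][:,2],bins=np.arange(.13,.35,.01)))
E
```

```text
[ 0.45400712 -0.10199246  0.19998374] 10.08
1976 [-0.03685287  0.0237495   0.01028402] [-0.08996919 -0.02290771 -0.01225903] [-0.04530473 -0.03978321 -0.03816566]
(array([  0,   0,   0,   0,   0,   0,   0,   0,   0,   0,   3,  11,   4,
         5,   1,   0,   0,   6,   2,  31, 138]), array([0.13, 0.14, 0.15, 0.16, 0.17, 0.18, 0.19, 0.2 , 0.21, 0.22, 0.23,
       0.24, 0.25, 0.26, 0.27, 0.28, 0.29, 0.3 , 0.31, 0.32, 0.33, 0.34]))
```

View pics/w4.png

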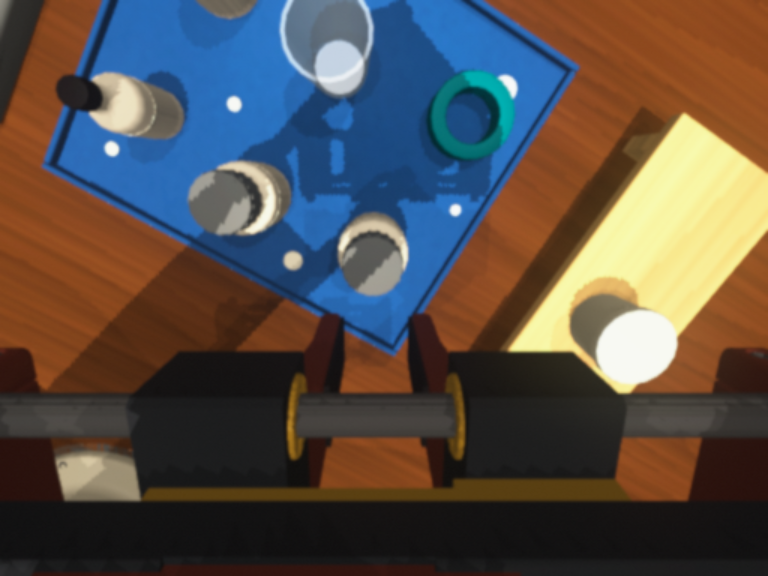

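View pics/cs4.png

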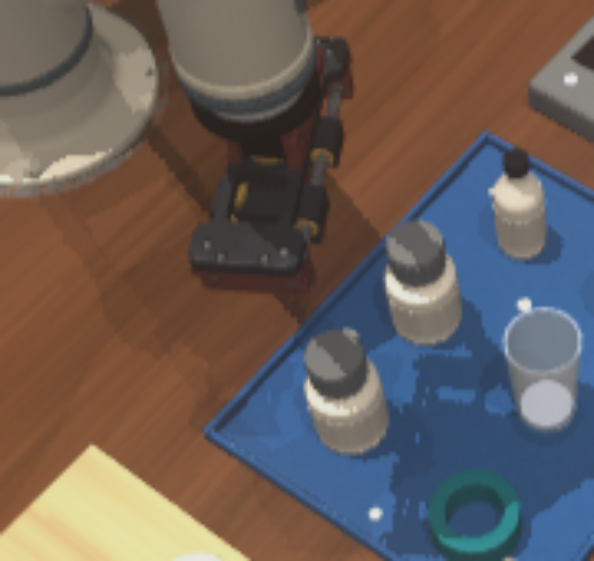

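This confirms it: the real finger ends are about 37 mm short of the nominal TCP, so they passed just above the cap and nothing was touched. I'll correct for that offset and retry, gripping harder and averaging the moment.

```bash
cat > job2.py <<'E'
from job import *
def avg(n=8):
    a=[]
    for _ in range(n): r.dwell(.02); s=r.state(); a.append(np.r_[s["wrist_force"],s["moment"]])
    return np.mean(a,0)
def twist(n, ztcp=.047, hover=.13, twist_deg=88):
    x,y=J[n]; q1=np.degrees(np.arctan2(y,x)); yaw=q1-90+40
    r.goto([x,y,hover],[0,90,yaw]); r.gripper_to(.75)
    r.servo_line([x,y,ztcp],v=.12)
    print("down",T(),avg(3).round(2))
    r.gripper_to(0.0,35)
    s=r.state(); m0=avg(); print("grip",T(),"open mm",s["opening"]*88,m0.round(3))
    if s["opening"]<.3: return False
    q=s["joint_positions"].copy(); out=[]
    for i in range(8):
        q[5]+=twist_deg/8; r.movej(q); out.append(round(avg(6)[5]-m0[5],3))
    s=r.state(); print("twist",T(),[float(o) for o in out],"F",s["wrist_force"].round(1),"open",s["opening"]*88,s["joint_positions"].round(1))
    return True
def carry(px,py):
    x,y,z=r.state()["eef_pos"]
    r.servo_line([x,y,.20],v=.2); a=avg(4)
    print("lifted",T(),a.round(2),"open",r.state()["opening"]*88)
    r.goto([px,py,.20],[0,90,179]); r.servo_line([px,py,.125],v=.15)
    print("over",T(),r.state()["eef_pos"].round(4),r.state()["joint_positions"].round(1))
def setdown(px,py,z=.1035):
    r.servo_line([px,py,z],v=.04); print("down",T(),avg(3).round(2))
    r.gripper_to(.75); r.servo_line([px,py,.2],v=.2); print("rel",T(),r.state()["opening"])
E
python3 - <<'E'
from job2 import *
twist("j3"); shot("scene","t3c"); shot("wrist","w3c")
E
```

```text
down 13.16 [ 0.51 -0.01 -0.25 -0.09 -0.01  0.03]
grip 13.82 open mm 43.777589923250694 [ 1.824  1.009  1.788  0.129 -0.321 -0.011]
twist 17.02 [0.013, 0.027, 0.021, 0.035, 0.004, 0.032, 0.026, 0.008] F [-1.4  1.8 -2.7] open 43.28981076720828 [-16.8 -15.1 103.5   0.   91.5  43.5]
```

View pics/w3c.png

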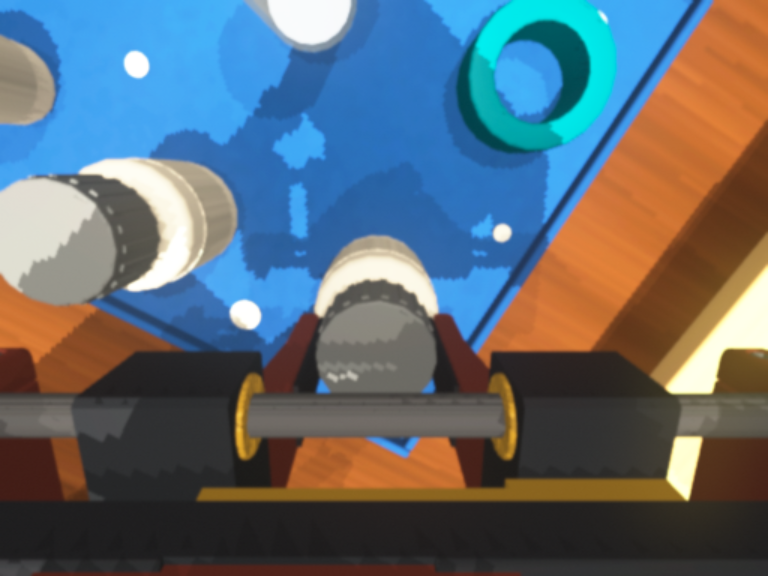

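View pics/t3c.png

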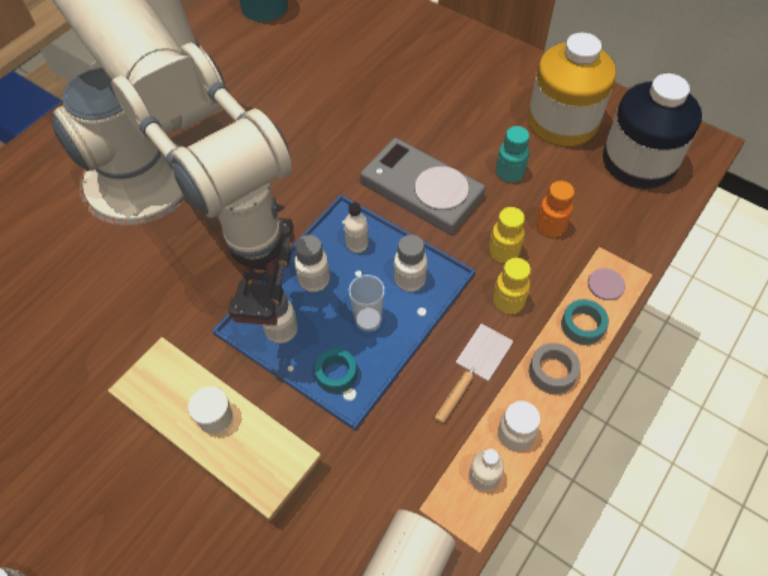

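The jar is gripped (43.8 mm). The final vertical force of −2.7 N suggests the jar was being partly lifted, which weakens the foot friction that the twist reacts against. I'll press down slightly and twist again.

```bash
cat >> job2.py <<'E'
def press(target=6,maxd=.006):
    d=0
    while d<maxd:
        a=avg(5)
        if a[2]>target: break
        x,y,z=r.state()["eef_pos"]; d+=.001
        r.servo_line([x,y,z0_-d] if (z0_:=z) is None else [x,y,z-.001],v=.05)
    print("press",T(),"d",d,avg(5).round(2)); return d
def turn(deg,steps=4,n=5):
    q=r.state()["joint_positions"].copy(); out=[]
    for i in range(steps):
        q[5]+=deg/steps; r.movej(q); a=avg(n); out.append((round(float(a[2]),1),round(float(a[5]),3)))
    print("turn",T(),out,"q6",r.state()["joint_positions"][5].round(1))
E
sed -i 's/r.servo_line(\[x,y,z0_-d\] if (z0_:=z) is None else \[x,y,z-.001\],v=.05)/r.servo_line([x,y,z-.001],v=.05)/' job2.py
python3 - <<'E'
from job2 import *
print(avg(8).round(3),r.state()["eef_pos"])
press(); print(r.state()["eef_pos"])
E
```

```text
[-0.761  0.877 -2.979  0.265  0.339  0.02 ] [ 0.45456319 -0.10194676  0.04742353]
press 18.01 d 0.002 [-3.66  1.52  6.44  0.45  1.02  0.  ]
[ 0.45492155 -0.1021002   0.04724437]
```

```bash
python3 - <<'E'
from job2 import *
turn(76,4); press(); turn(10,2); print(r.state()["eef_pos"],r.state()["opening"]*88)
shot("wrist","w3d"); shot("scene","t3d")
E
```

```text
turn 20.09 [(1.6, -0.004), (1.5, 0.003), (1.5, 0.026), (0.7, 0.025)] q6 119.6
press 21.18 d 0.003 [-2.35  1.84  6.19  0.48  0.48  0.01]
turn 21.93 [(2.5, -0.013), (2.0, 0.011)] q6 129.5
[ 0.45551309 -0.10222416  0.04728538] 43.3516020889485
```

View pics/w3d.png

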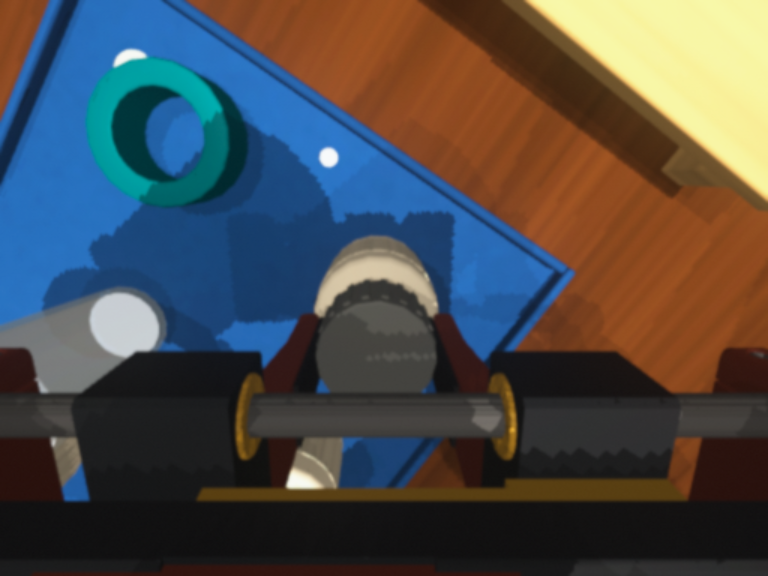

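```bash
python3 - <<'E'
from job2 import *
q=r.state()["joint_positions"].copy()
for i in range(4):
    q[5]+=3; r.movej(q)
    L=[]
    for k in range(6):
        s=r.state(); L.append((round(s["time"],3),round(s["moment"][2],3),round(s["joint_efforts"][5],4),round(s["dq"][5],2),round(s["joint_positions"][5]-q[5],3))); r.dwell(.01)
    print(L)
E
```

```text
[(22.275, np.float64(0.008), np.float64(0.1636), np.float64(-0.39), np.float64(-0.111)), (22.283, np.float64(-0.034), np.float64(0.1316), np.float64(-0.26), np.float64(-0.113)), (22.292, np.float64(-0.051), np.float64(0.1043), np.float64(-0.01), np.float64(-0.117)), (22.3, np.float64(0.018), np.float64(0.0813), np.float64(0.1), np.float64(-0.115)), (22.308, np.float64(-0.02), np.float64(0.063), np.float64(0.09), np.float64(-0.113)), (22.317, np.float64(0.041), np.float64(0.0507), np.float64(0.19), np.float64(-0.114))]
[(22.575, np.float64(0.007), np.float64(0.1697), np.float64(-0.3), np.float64(-0.122)), (22.583, np.float64(-0.018), np.float64(0.1362), np.float64(-0.19), np.float64(-0.123)), (22.592, np.float64(-0.002), np.float64(0.1077), np.float64(-0.03), np.float64(-0.124)), (22.6, np.float64(0.031), np.float64(0.0838), np.float64(0.15), np.float64(-0.121)), (22.608, np.float64(-0.014), np.float64(0.0657), np.float64(0.12), np.float64(-0.122)), (22.617, np.float64(0.028), np.float64(0.0547), np.float64(0.27), np.float64(-0.121))]
[(22.875, np.float64(0.027), np.float64(0.1684), n
[... 304 characters left out ...]
2.908, np.float64(0.005), np.float64(0.0644), np.float64(0.22), np.float64(-0.126)), (22.917, np.float64(0.021), np.float64(0.0535), np.float64(0.29), np.float64(-0.124))]
[(23.175, np.float64(-0.032), np.float64(0.1678), np.float64(-0.24), np.float64(-0.124)), (23.183, np.float64(-0.003), np.float64(0.1341), np.float64(-0.17), np.float64(-0.126)), (23.192, np.float64(-0.002), np.float64(0.1056), np.float64(-0.14), np.float64(-0.128)), (23.2, np.float64(-0.035), np.float64(0.0816), np.float64(0.04), np.float64(-0.129)), (23.208, np.float64(-0.027), np.float64(0.0632), np.float64(0.14), np.float64(-0.125)), (23.217, np.float64(0.031), np.float64(0.0514), np.float64(0.28), np.float64(-0.125))]
```

Joint-6 effort is a clean signal, giving a repeatable 0.168 after each 3° step. For a baseline I'll lift over the tray and repeat the same steps in the air.

```bash
cat >> job2.py <<'E'
def probe(n=2,step=3):
    q=r.state()["joint_positions"].copy(); o=[]
    for i in range(n):
        q[5]+=step; r.movej(q); s=r.state(); o.append((round(float(s["joint_efforts"][5]),4),round(float(s["joint_positions"][5]-q[5]),3)))
    print("probe",T(),o)
E
python3 - <<'E'
from job2 import *
x,y,z=r.state()["eef_pos"]
r.servo_line([x,y,z+.04],v=.15)
probe(2); print(avg(5).round(2)); shot("scene","t3e")
E
```

```text
probe 24.14 [(0.1898, -0.085), (0.1822, -0.125)]
[-0.21  0.1  -4.62  0.1   0.1  -0.02]
```

View pics/t3e.png

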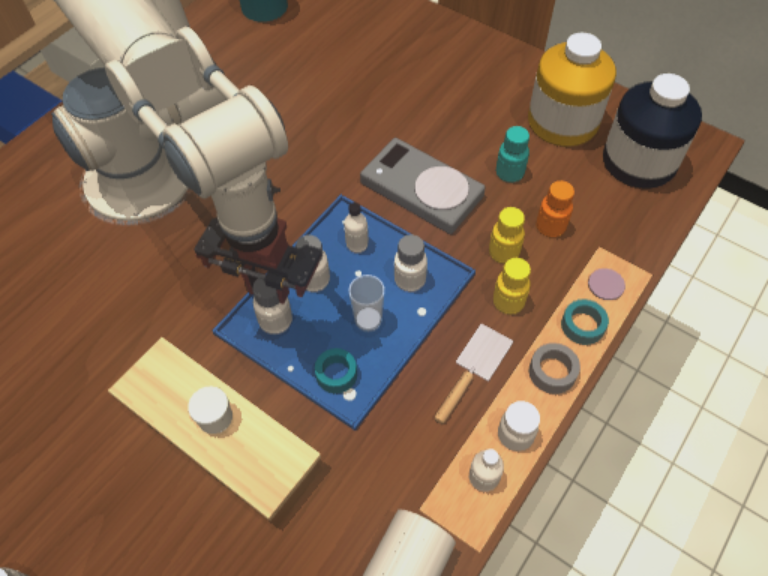

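The effort is dominated by motor damping (0.185 in air), so torque can't be read this way. I'm relying on the kinematics instead: 1.5 rad turned with the foot pressed down, against a maximum need of 1.2 rad. Moving it to the riser's near slot.

```bash
python3 - <<'E'
from job2 import *
p=(.362,-.307)
carry(*p); setdown(*p)
shot("scene","p3"); c=shot("top","p3t")
E
```

```text
lifted 25.06 [-0.28  0.12 -4.55  0.08  0.13  0.01] open 43.443484086456884
over 27.26 [ 0.3623 -0.3071  0.1259] [-44.4 -14.5  95.1   0.   99.4  46.6]
down 27.94 [ 0.04 -0.3  -2.89  0.01  0.24 -0.  ]
rel 29.18 0.7506946650771745
```

View pics/p3.png

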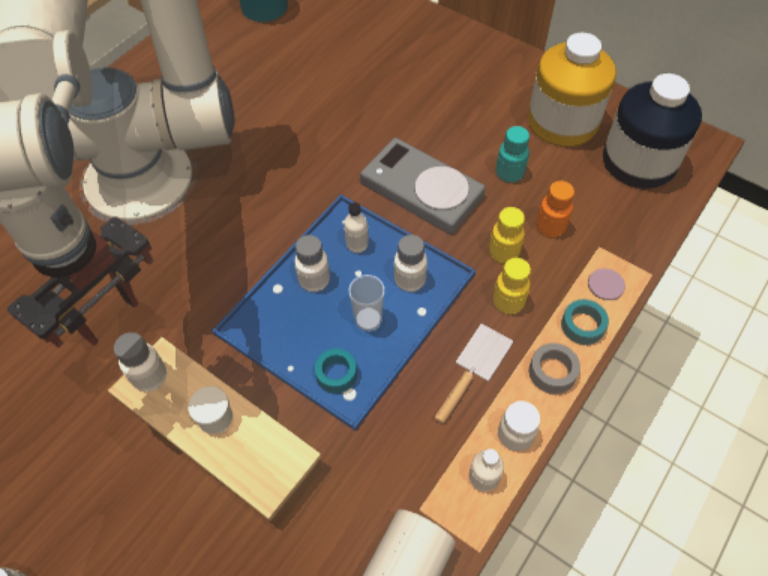

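The scene view shows the first jar upright on the near end of the riser at (140,362). Now the second jar, pressing before and during the twist.

```bash
cat >> job2.py <<'E'
def screw(n, ztcp=.047, hover=.13):
    x,y=J[n]; q1=np.degrees(np.arctan2(y,x)); yaw=q1-90+45
    if n=="j1": r.goto([.52,.03,.20],[0,90,yaw])
    r.goto([x,y,hover],[0,90,yaw])
    r.servo_line([x,y,ztcp],v=.12)
    print("down",T(),r.state()["eef_pos"].round(4),r.state()["joint_positions"][5].round(1))
    r.gripper_to(0.0,35); print("grip",T(),r.state()["opening"]*88)
    if r.state()["opening"]<.3: return False
    press(7); turn(40,2,4); press(7); turn(40,2,4); press(7); turn(25,1,4)
    return True
E
python3 - <<'E'
from job2 import *
from h import *
c=cams.camera("top"); P=cloud(c)
m=(abs(P[...,2]-.167)<.006)&(np.hypot(P[...,0]-.362,P[...,1]+.307)<.05); (a,b),rad=cv2.minEnclosingCircle(P[m][:,:2].astype(np.float32)); print("A",a,b,rad,P[m].mean(0))
print(screw("j2"), r.state()["eef_pos"])
shot("scene","t2")
E
```

```text
A 0.38750889897346497 -0.30649662017822266 9.999999747378752e-05 [ 0.38750891 -0.30649661  0.16318542]
down 31.66 [0.4401 0.0109 0.0478] -49.4
grip 32.14 43.33256372100695
press 33.56 d 0.004 [-0.75  2.01  7.23  0.23  0.3  -0.01]
turn 34.62 [(3.6, 0.03), (5.0, -0.001)] q6 -9.6
press 35.04 d 0.001 [-4.71 -1.38  8.99 -0.4   1.23  0.01]
turn 36.11 [(5.5, 0.001), (5.0, 0.011)] q6 30.1
press 36.52 d 0.001 [-4.31 -1.14  8.9  -0.12  1.18 -0.  ]
turn 37.17 [(4.8, 0.011)] q6 54.8
True [0.44038516 0.01325778 0.04730963]
```

View pics/t2.png

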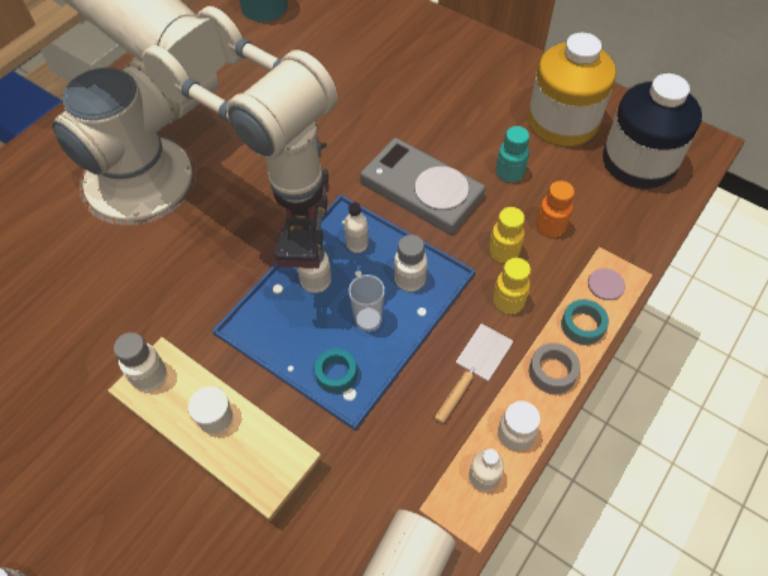

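```bash
cat >> job2.py <<'E'
from h import *
def check(g,zt=.167,rad=.05):
    for n in ("top","scene"):
        c=cams.camera(n); P=cloud(c)
        m=(abs(P[...,2]-zt)<.007)&(np.hypot(P[...,0]-g[0],P[...,1]-g[1])<rad)&(c["z_map"]>0)
        if m.sum()<20: print(n,g,"few"); continue
        (a,b),rr=cv2.minEnclosingCircle(P[m][:,:2].astype(np.float32)); print(n,"circ",round(a,4),round(b,4),round(rr,4),"mean",P[m].mean(0).round(4),m.sum())
E
python3 - <<'E'
from job2 import *
check((.362,-.307))
E
```

```text
top circ 0.3652 -0.3096 0.0227 mean [ 0.3654 -0.3085  0.1669] 204
scene circ 0.3648 -0.3107 0.0233 mean [ 0.3658 -0.311   0.1676] 310
```

Jar A sits about (−0.133, −0.002) in the riser frame, upright and inside the limits. Placing the second jar midway between it and the tub.

```bash
python3 - <<'E'
from job2 import *
p=(.4315,-.309)
carry(*p)
check(p,.167+.0215)
shot("top","pre2")
E
```

```text
lifted 38.3 [ 0.07  0.06 -4.69 -0.04  0.15 -0.  ] open 43.35298274323743
over 40.17 [ 0.432  -0.3087  0.126 ] [-39.2  -5.7  87.3   0.   98.3  51.7]
top (0.4315, -0.309) few
scene circ 0.4365 -0.3121 0.0312 mean [ 0.4384 -0.3117  0.1905] 330
```

View pics/pre2.png

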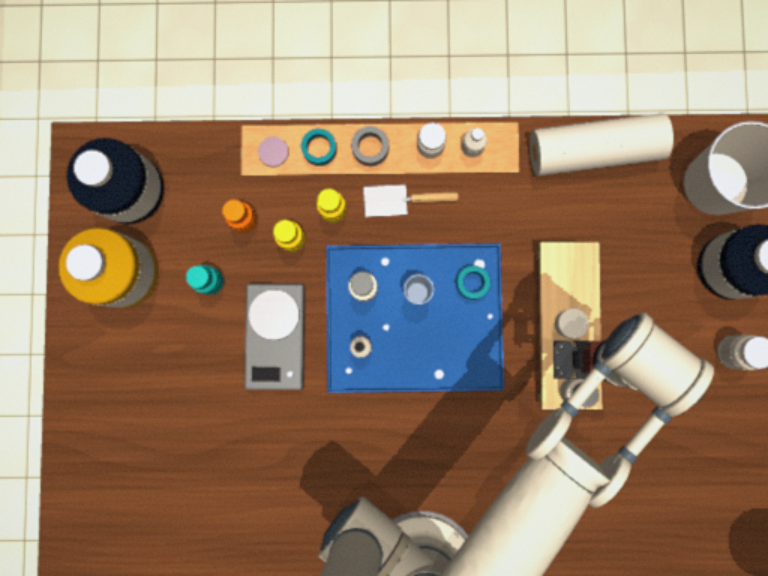

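```bash
python3 - <<'E'
from job2 import *
p=(.4305,-.309)
setdown(*p,z=.1032)
ok=screw("j1"); print(ok,r.state()["eef_pos"])
check((.4315,-.309)); check((.365,-.310),rad=.035); check((.5005,-.3015),.114)
shot("scene","t1")
E
```

```text
down 41.02 [-0.83 -0.31  0.47  0.08  0.31 -0.01]
rel 42.26 0.7510596933107204
down 45.32 [0.5826 0.1119 0.0483] -48.3
grip 45.8 43.5816842651928
press 47.8 d 0.006 [-0.54  1.58  6.94  0.26  0.21 -0.01]
turn 48.87 [(4.4, -0.017), (4.1, 0.002)] q6 -8.4
press 49.28 d 0.001 [-3.46 -0.31  7.85 -0.21  1.13  0.02]
turn 50.35 [(5.5, -0.008), (5.5, 0.007)] q6 31.5
press 50.77 d 0.001 [-4.17 -1.02  8.36 -0.03  1.24  0.  ]
turn 51.41 [(5.0, -0.002)] q6 56.4
True [0.58233016 0.1138614  0.04742644]
top circ 0.4184 -0.3086 0.0368 mean [ 0.4297 -0.3112  0.1662] 211
scene circ 0.4175 -0.312 0.0363 mean [ 0.4296 -0.3132  0.1674] 352
top circ 0.3651 -0.3088 0.0227 mean [ 0.3654 -0.3089  0.1665] 199
scene circ 0.364 -0.3103 0.0237 mean [ 0.3658 -0.311   0.1676] 307
top circ 0.4901 -0.3008 0.0397 mean [ 0.4991 -0.3005  0.1138] 338
scene circ 0.4899 -0.3033 0.0394 mean [ 0.4973 -0.3032  0.1149] 592
```

View pics/t1.png

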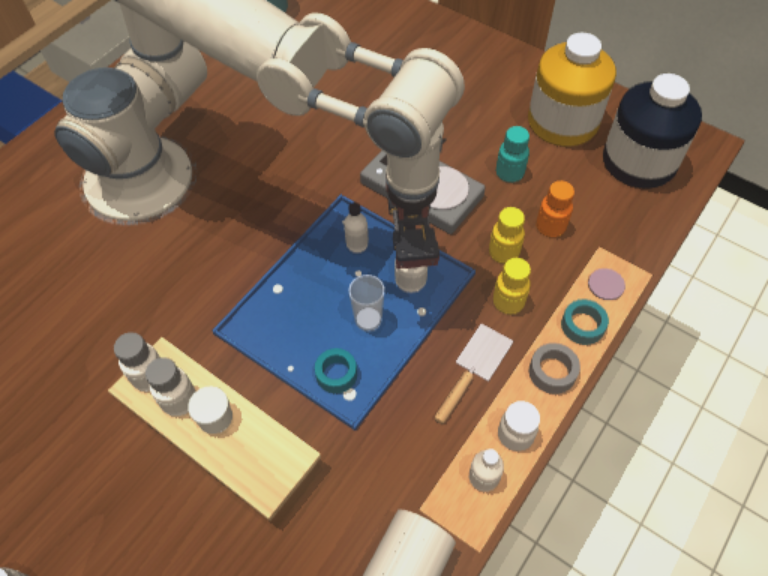

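Jars A and B stand upright at (.365,−.310) and about (.432,−.310), and the tub hasn't moved. Placing the last jar on the far side of the tub.

```bash
python3 - <<'E'
from job2 import *
p=(.601,-.311)
carry(*p); setdown(*p,z=.1035)
x,y,z=r.state()["eef_pos"]; 
check((.602,-.311)); 
print(T()); shot("scene","fin")
E
```

```text
lifted 52.74 [-0.05  0.13 -4.73 -0.06  0.16  0.  ] open 43.654674894567314
over 54.96 [ 0.6015 -0.3106  0.1261] [-30.2  17.   63.2   0.   99.8  60.8]
down 55.64 [-0.16  0.07 -1.33 -0.04  0.25 -0.01]
rel 56.88 0.7473018262053943
top (0.602, -0.311) few
scene circ 0.6033 -0.3149 0.0231 mean [ 0.6033 -0.3159  0.1676] 364
56.98
```

View pics/fin.png

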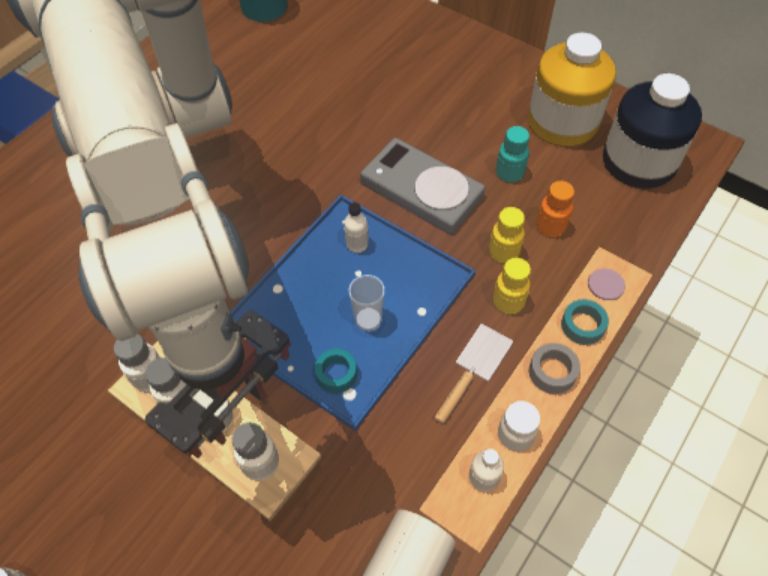

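The final scene view shows all three jars upright on the board, with caps at (130,350), (162,375) and (250,440). The gripper is clear above them, and the cup, mould, bottle and spatula look unmoved. Handing in.

```bash
python3 - <<'E'
from workcell import r,ticket
s=r.state();print(s["time"],s["wrist_force"].round(2),s["eef_pos"])
print(ticket.sign_off())
E
```

```text
57.0333 [-0.28 -0.33  0.26] [ 0.60033498 -0.31061711  0.19724884]
the job is handed in; nothing more can be done
None
```

I twisted all three caps clockwise and stood all three jars upright on the riser. The job was handed in at 57.0 s of the 72 s allowed, but I couldn't measure directly that the caps are firm.

**Caps:** I turned each cap at least 1.5 rad while pressing the jar down; a loose cap needs at most 1.2 rad. The moment signal was too noisy to show the hard stop, and joint-6 effort was no different with the jar in the air, so the caps count as firm because of how far they were turned.

**Jars on the riser:** All three cap tops measured about 167 mm high, as they should for jars standing on the 60 mm board.

| Jar | Along riser from its centre | Across riser from its centre |
|---|---|---|
| First | −0.133 m | about −3 mm |
| Second | about −0.066 m | about −3 mm |
| Third | +0.105 m | about −5 mm |

The limits are 0.145 m along and 34 mm across. After release, the third jar was measured in the scene camera only, because the arm blocked the top view.

**What went wrong on the way:**
- **Short fingers:** The finger ends are about 37 mm short of the stated TCP. My first grasp closed in the air just above the cap and moved nothing; I corrected for the offset from then on.
- **First twist:** The first twist of the first jar was partly lifting it, so I repeated it while pressing down.

**Other things:** The tub was about where it started when I checked it before the last placement. In the final picture the cup, mould, bottle and spatula look unmoved; the arm hid the tub.

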